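# Switch one channel on with the insulated stylus and store it

### The arm

A 6-joint arm with a two-finger parallel gripper is mounted at the origin on the work surface. World frame = base frame: x ahead of the robot, y to its left, z up, the work surface at z = 0. Lengths are in mm, angles in rad, forces in N, time in s.
With the tool pointing down it reaches from about 350 to 1000 mm from the base axis. Payload 7.1 kg.
Tool frame: the origin (TCP) lies between the finger pads; the fingertips stand arm.tips_ahead ahead of it and the grasp point (between the pads) lies 2 mm behind it (arm.tips_ahead is the distance from the TCP to the fingertips, in mm); z points along the fingers, y is the line along which they close (so a half turn about z gives the same grasp; the last joint's range is limited). The gripper opens to 85 mm and grips with 20 to 120 N. Pads are 22 mm wide; open, the fingers measure 114 mm over their backs; the gripper's body (76 mm by 85 mm) begins 54 mm behind the grasp point. The pads swing forward as they close: fully open they stand 13 mm farther back than shut.
Start: joints at [-1.157, 0.423, 1.63, -0, 1.089, -0.019], TCP at [262.149, -567.347, 248.319] pointing down, gripper open.
Joint ranges: [-3, 3], [-0.9, 2.11], [0.09, 2.58], [-1.31, 4.45], [0.11, 2.69], [-2.54, 2.54]. Speed limits (rad/s): [2.39, 2.39, 3.01, 3.14, 3.14, 3.14].

### API

Orientations are given as a unit quaternion [x, y, z, w].
In Python, from station import arm gives the robot as it stands.
- The arm moves only by the shell command python3 -m jog 'ROWS' [OPENING] [FORCE]. ROWS is JSON, a list of rows, each a list of 2 entries, a list of its own where there are three numbers: the shift along the world's x, y, z in mm, then the turn about the world's z in rad. A call has 1 to 8 rows; each row shifts and turns the commanded pose from where the row before left it; what a row does not reach is not made up. A row lasts 1/12 s, in which the tool goes at most 41.7 mm and 7.16 degrees, less where a joint would pass 70% of its speed; a pose out of reach is approached as far as the arm can. A call is refused whole if a number of a shift passes 41.7 or a number of a turn 0.125, either way. A call with a gripper value outside its range is refused whole. OPENING is the opening, from 0 (shut) to 1 (fully open), set as the call begins (- or left out, the last holds). The fingers move at their own pace and stop on an object; FORCE is the grip in N (left out, the last holds). Time passes only in rows, so rows that do not move let the fingers close. It gives the time, the measured TCP pose, the force, the opening and the grip force at its end, in the units of the state.
- arm.observe(): the state, without advancing time (a new reading comes with each control period).
- arm.read_camera(name): name is "scene" or "top" or "wrist"; returns the picture (384x512x3 uint8, red, green, blue); there is no depth.
- arm.calibration(name): a dict with "camera_matrix" (3x3 intrinsics, pixels), "k1" (the pictures are not rectified: a ray, as slopes to the right and down, at radius r is drawn at 1 + k1 r^2 times it, then the intrinsics apply), "view" (4x4, takes a point from world to camera coordinates); the wrist camera has in their place "mount" (4x4, takes a point from camera to tool coordinates, whose origin is the TCP and whose axes are the flange's). Camera axes: x right, y down, z forward; pixel columns grow to the right and rows downward; lengths in mm; the calibration is good to about 2 mm. A picture is of the moment at which its call begins: read the wrist's pose just before it. calibration takes no time and is no camera call.
- arm.finish_job(): hands the job in; it is judged then, once.
The state is a dict: "time_s": time; "joints": joint angles; "joint_velocities": joint speeds; "joint_efforts": joint torques, N m; "ee_pos": TCP position; "eef_rot": TCP orientation; "wrist_force": force on the tool from outside, world axes, zero at the start; "ft_torque": the same for the moment, N m; "finger_gap": finger opening in mm; "grasp_force": force on a finger pad.
Only numpy, scipy, OpenCV 4.12 (cv2) and the standard library are available. Lean on these libraries where they do the work, as an engineer would, in place of code of your own. Each camera call takes 0.05 s, during which the arm holds its last target. There are 200 camera calls.

### The job

Take the yellow-handled stylus out of its holder and use its tip to flip the orange rocker on the switch box fully to ON (the half with the white dash pressed down), leaving the other rockers as they are. Then press the green recessed button fully down with the stylus tip to store the setting, and put the stylus back in its holder, upright and fully home. Touch the orange switch and the button only with the stylus, and do not disturb the other things on the bench.

Things in the scene. Friction and masses are not known exactly. Their poses are not given: they have to be found in the camera images.
- bank: cream switch box, fixed, 120 (x) by 190 (y) by 45 mm high; origin: centre of its underside. On top, at x = 0, five rocker modules in varying order at y = -75, -57, -39, -21, -3 mm, and the button well at y = +55 mm. Its +x side is the ON side, marked by a thin white line along the row
- module_orange: black switch module with the ORANGE rocker, 48 (x) by 17 (y) by 12 mm; origin at the centre of its underside, on the box's top, axes as the box's. The rocker cap, 26 (x) by 12 (y) mm, shallow V-shaped, tips about an axis along y 16 mm above this origin; a white dash marks its ON (+x) half
- rocker_orange (a joint): tilt of the orange rocker, rad: +0.28 = ON (its +x, ON half fully down), -0.28 = OFF (its ON half up; it starts about here). Friction holds it where it is left. Pressing straight down with about 2 N on the raised half, 10 mm from the axis, tips it; that point goes down 5.5 mm over the full swing
- rocker_orange_on (a point): point on the top face of the orange rocker's ON half, 10 mm from its axis, in the middle of its width: the place to press down
- well: teal square block, 50 by 50 by 14 mm high, fixed on the box's top, with a round 19 mm hole in the middle; the green button sits inside, recessed. Origin at the centre of its underside
- button (a joint): travel of the green button, m: 0 = out, 0.0045 = fully pressed. A spring, about 1.2 N at first and 4 N fully pressed, pushes it back out
- button_top (a point): centre of the top face of the green button (14 mm across), 5 mm below the top face of the well block when out; press it straight down
- holder: dark blue stylus holder, fixed, 60 by 60 by 70 mm high on an 80 mm square foot; origin at the centre of its underside, an upright 15 mm hole with a 2 mm chamfer through its middle
- holder_mouth (a point): centre of the mouth of the holder's hole, on its top face
- stylus_handle (a point): centre of the yellow square handle (16 by 16 by 50 mm) of the stylus: loose, 40 g, 114 mm long, standing upright in the holder. z runs along it away from the tip, x and y are square to the flats. A black collar 24 mm across, its underside 29 mm below this point, rests on the holder's top when home
- stylus_tip (a point): the very tip of the stylus, 89 mm below the handle's centre along the stylus. Below the collar the stylus is 60 mm of white shank, 10 mm across, narrowing to a round-ended tip 5 mm across over its last 20 mm
- rocker_a_on (a point): point on the ON half of a dark grey rocker (a), like that of the orange one, 10 mm from its axis; two of the grey rockers are ON and two OFF, and all are to stay as they are
- rocker_b_on (a point): point on the ON half of a dark grey rocker (b), like that of the orange one, 10 mm from its axis; two of the grey rockers are ON and two OFF, and all are to stay as they are
- rocker_c_on (a point): point on the ON half of a dark grey rocker (c), like that of the orange one, 10 mm from its axis; two of the grey rockers are ON and two OFF, and all are to stay as they are
- rocker_d_on (a point): point on the ON half of a dark grey rocker (d), like that of the orange one, 10 mm from its axis; two of the grey rockers are ON and two OFF, and all are to stay as they are
- board: bystander: loose blue circuit board, 75 by 100 by 20 mm
- meter: bystander: loose yellow hand-held multimeter, 150 by 75 by 43 mm
- spool: bystander: loose red solder spool, 56 mm across, 44 mm high
- flux: bystander: loose small blue flux bottle, 36 mm across, 85 mm high
- driver: bystander: loose red screwdriver lying on the bench
- tweezers: bystander: loose steel bar tweezers, 120 by 10 by 5 mm

How it is judged (in metres and radians):
On the way, in this order (a step that is already met when the one before it is completed fails the run):
1. the orange rocker is pushed to ON (beyond 0.20 rad) by the stylus (value of joint rocker_orange above 0.2 rad and contact force between stylus and module_orange above 0.3 N), for 0.05 s.
2. the green button is pressed at least 3.5 mm down by the stylus, with the orange rocker ON (value of joint button above 0.0035 m and contact force between stylus and well above 0.3 N and value of joint rocker_orange above 0.2 rad), for 0.05 s.
At the end, for the whole second after the job is handed in: Orange rocker ON (over 0.20 rad), the other four as they were (marked points within 2 mm), button out (under 1 mm), stylus released and at rest in its holder, upright within 0.1 rad, handle centre within 6 mm of the hole's axis and 94 to 103 mm above the holder's underside (value of joint rocker_orange above 0.2 rad and value of joint button below 0.001 m and distance of each of rocker_a_on, rocker_b_on, rocker_c_on, rocker_d_on from where it was at the start of the episode below 0.002 m and horizontal distance between stylus_handle and holder_mouth below 0.006 m and z of stylus_handle in the frame of holder between 0.094 and 0.103 m and angle between stylus_handle's own z axis and vertical below 0.1 rad and linear speed of stylus below 0.02 m/s and contact force between the fingers and stylus below 0.1 N); the robot touches nothing.
It fails at once if a grey rocker is tipped away from its setting (its marked point moves over 3 mm) (distance of any of rocker_a_on, rocker_b_on, rocker_c_on, rocker_d_on from where it was at the start of the episode above 0.003 m).
It fails at once if the robot itself touches the orange switch module or the button well (over 1 N) (contact force between any of the fingers, the arm and module_orange above 1 N or contact force between any of the fingers, the arm and well above 1 N).
It fails at once if a bystander is moved over 25 mm (distance of any of board, meter, spool, flux, driver, tweezers from where it was at the start of the episode above 0.025 m).
It also fails if it takes over 56 s, if anything falls off the work surface, if the arm or the gripper's body presses on something with over 40 N, if the wrist force passes 120 N, or if a joint passes its speed limit or range.

## Working session

There is one attempt and no reset: what is moved stays moved. The work goes in short steps, Python scripts to look and compute and a shell command to move; the robot and the scene stay as the last step left them, time stands still between calls to the robot, and variables do not carry over. Pictures are saved under pics/ and viewed, at most 10 in all, crops included, and the job is handed in when it is done.

```bash
ls; mkdir -p pics
cat > h.py <<'E'
import numpy as np, cv2
from scipy.spatial.transform import Rotation as R
from station import arm
def cam(name):
    c=arm.calibration(name); K=np.array(c["camera_matrix"]); k=c["k1"]
    if "view" in c: V=np.array(c["view"])
    else:
        s=arm.observe(); T=np.eye(4); T[:3,:3]=R.from_quat(s["eef_rot"]).as_matrix(); T[:3,3]=s["ee_pos"]
        V=np.linalg.inv(T@np.array(c["mount"]))
    return K,np.array([k,0,0,0,0.]),V
def pix(C,P):
    K,d,V=C
    return cv2.projectPoints(np.atleast_2d(np.array(P,float)),cv2.Rodrigues(V[:3,:3])[0],V[:3,3],K,d)[0][:,0]
def ray(C,uv):
    K,d,V=C
    q=cv2.undistortPoints(np.array([[uv]],float),K,d)[0,0]
    r=V[:3,:3].T@np.array([*q,1.]); o=-V[:3,:3].T@V[:3,3]
    return o,r/np.linalg.norm(r)
def atz(C,uv,z):
    o,r=ray(C,uv); return o+r*(z-o[2])/r[2]
def save(name,fn,crop=None,s=1):
    C=cam(name); im=np.array(arm.read_camera(name))[:,:,::-1]
    np.savez('pics/'+fn+'.npz',im=im,K=C[0],d=C[1],V=C[2])
    if crop: im=im[crop[1]:crop[3],crop[0]:crop[2]]
    cv2.imwrite('pics/'+fn+'.png',cv2.resize(im,None,fx=s,fy=s,interpolation=cv2.INTER_CUBIC)); return C
def load(fn):
    z=np.load('pics/'+fn+'.npz'); return z['im'],(z['K'],z['d'],z['V'])
E
python3 - <<'E'
from h import *
print(arm.tips_ahead, arm.observe())
for n in("top","scene"): C=save(n,n+"0",s=1.5); print(n,C[2].round(3).tolist())
E
```

```text
pics
17.0 {'time_s': 0.0, 'joints': array([-1.15700526e+00,  4.23855210e-01,  1.63067543e+00,  2.00268482e-05,
        1.08860715e+00, -1.89838319e-02]), 'joint_velocities': array([-0.00229114,  0.00133967,  0.00015859, -0.00248565,  0.00030284,
        0.00058112]), 'joint_efforts': array([ 4.43052149e-04, -5.57389677e+01, -2.81746137e+01, -6.95790391e-05,
        7.33770052e-03,  4.79640050e-06]), 'ee_pos': array([ 261.94982153, -566.89001839,  247.54242341]), 'eef_rot': array([ 9.76680152e-01,  2.14698124e-01, -1.42823374e-04, -7.59303845e-04]), 'wrist_force': array([ 0.22198494, -0.59053249, -0.00701627]), 'ft_torque': array([0.00216112, 0.00529741, 0.00472177]), 'grasp_force': 0.0, 'finger_gap': 85.28253344628008}
top [[-0.101, -0.995, 0.004, 27.15], [-0.972, 0.098, -0.212, 593.447], [0.21, -0.025, -0.977, 1142.91], [0.0, 0.0, 0.0, 1.0]]
scene [[-0.154, 0.988, -0.017, 119.733], [0.741, 0.104, -0.663, -364.979], [-0.653, -0.115, -0.748, 1554.231], [0.0, 0.0, 0.0, 1.0]]
```

View pics/top0.png

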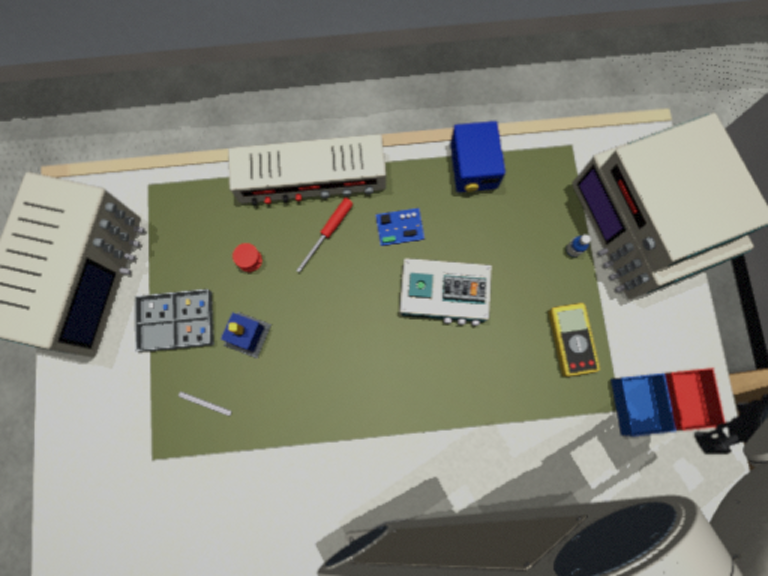

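View pics/scene0.png

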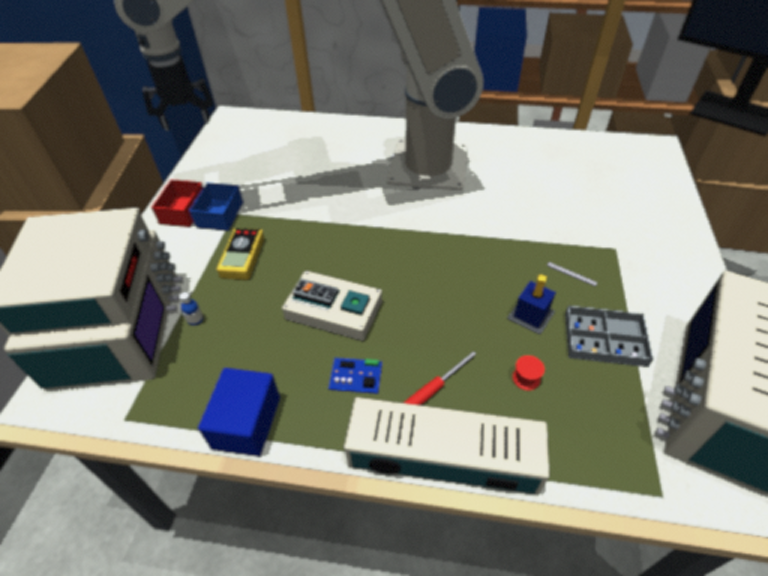

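The top picture shows the holder at about (243,333)/1.5, with the handle at (236,328)/1.5. The switch box is at (446,290)/1.5 and the orange rocker at (474,288)/1.5. I'll enlarge both areas.

Run:
```python
from h import *
a,Ct=load("top0"); b,Cs=load("scene0")
f=lambda im,x,y,w,h,s:cv2.resize(im[y:y+h,x:x+w],None,fx=s,fy=s,interpolation=cv2.INTER_CUBIC)
o=np.vstack([np.hstack([f(a,255,165,80,60,5),f(a,130,195,80,60,5)]),np.hstack([f(b,185,175,80,60,5),f(b,325,170,80,60,5)])])
cv2.imwrite('pics/c1.png',o)
for n,C,uv,z in[("handle",Ct,(157.5,218.5),110),("holder",Ct,(162,222),35),("bank",Ct,(297,193),45),("or",Ct,(316,192),60)]: print(n,atz(C,uv,z).round())
```

```text
handle [534. 280. 110.]
holder [534. 285.  35.]
bank [ 583. -155.   45.]
or [ 577. -214.   60.]
```

View pics/c1.png

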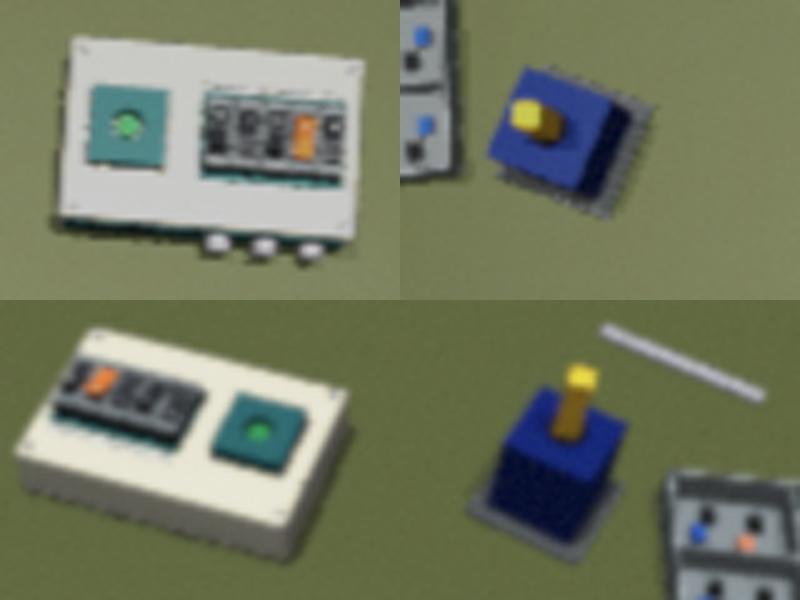

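Run:
```python
from h import *
a,Ct=load("top0"); b,Cs=load("scene0")
tp=lambda x,y:(255+x/5-.4,165+y/5-.4); th=lambda x,y:(130+(x-400)/5-.4,195+y/5-.4)
sb=lambda x,y:(185+x/5-.4,175+(y-300)/5-.4); sh=lambda x,y:(325+(x-400)/5-.4,170+(y-300)/5-.4)
P=lambda l,C,z:np.array([atz(C,q,z) for q in l])
B=P([tp(72,38),tp(362,62),tp(355,238),tp(60,215)],Ct,45); print("bank top",B.round(1).tolist(),B.mean(0))
B2=P([sb(97,330),sb(348,393),sb(292,525),sb(20,447)],Cs,45);print("bank scene",B2.round(1).tolist(),B2.mean(0))
print("or",atz(Ct,tp(304,136),61),atz(Cs,sb(101,382),61)); print("btn",atz(Ct,tp(127,124),54),atz(Cs,sb(259,432),54))
print("hnd",atz(Ct,th(527,115),124),atz(Cs,sh(581,377),124))
H=P([th(532,68),th(627,108),th(580,188),th(490,155)],Ct,70);print("holder",H.round(1).tolist(),H.mean(0))
H=P([sh(548,390),sh(627,430),sh(590,487),sh(505,440)],Cs,70);print("holder s",H.round(1).tolist(),H.mean(0))
print(arm.calibration("wrist")["mount"])
```

```text
bank top [[661.3, -72.4, 45.0], [626.3, -258.7, 45.0], [511.7, -238.1, 45.0], [545.5, -52.3, 45.0]] [ 586.20282275 -155.35733928   45.        ]
bank scene [[508.8, -232.6, 45.0], [542.3, -49.8, 45.0], [656.9, -66.9, 45.0], [618.9, -255.8, 45.0]] [ 581.72020629 -151.25577091   45.        ]
or [ 577.9024209  -211.66041837   61.        ] [ 569.36300981 -211.71569786   61.        ]
btn [ 598.54257814 -100.88638828   54.        ] [ 591.75855681 -100.41678622   54.        ]
hnd [535.30055221 283.92928603 124.        ] [531.56093704 285.66536341 124.        ]
holder [[574.1, 293.4, 70.0], [542.9, 235.5, 70.0], [495.9, 267.2, 70.0], [522.0, 321.7, 70.0]] [533.74615859 279.45247557  70.        ]
holder s [[494.2, 276.6, 70.0], [522.5, 325.7, 70.0], [573.9, 300.3, 70.0], [542.0, 248.3, 70.0]] [533.1269592  287.71149155  70.        ]
[[-4.80102602e-04 -9.61115186e-01 -2.76147369e-01  6.85531087e+01]
 [ 9.99999833e-01 -5.49909743e-04  1.75355946e-04 -6.02337549e-01]
 [-3.20393392e-04 -2.76147239e-01  9.61115290e-01 -1.25684230e+02]
 [ 0.00000000e+00  0.00000000e+00  0.00000000e+00  1.00000000e+00]]
```

The box centre is at about (584,−153) with yaw ≈ −0.18, and the orange rocker is in the y=−57 slot. The handle is at about (533,285). I'll move above the holder and look with the wrist camera.

```bash
R='[[11.3,35.5,0],0]'
python3 -m jog '[[[11.3,35.5,1],0],[[11.3,35.5,0],0],[[11.3,35.5,0],0],[[11.3,35.5,0],0],[[11.3,35.5,0],0],[[11.3,35.5,0],0],[[11.3,35.5,0],0],[[11.3,35.5,0],0]]' 1
python3 -m jog '[[[11.3,35.5,0],0],[[11.3,35.5,0],0],[[11.3,35.5,0],0],[[11.3,35.5,0],0],[[11.3,35.5,0],0],[[11.3,35.5,0],0],[[11.3,35.5,0],0],[[11.3,35.5,0],0]]'
python3 -m jog '[[[11.3,35.5,0],0],[[11.3,35.5,0],0],[[11.3,35.5,0],0],[[11.3,35.5,0],0],[[11.3,35.5,0],0],[[11.3,35.5,0],0],[[11.3,35.5,0],0],[[11.3,35.5,0],0]]'
python3 -m jog '[[[0,0,0],0],[[0,0,0],0]]'
python3 - <<'E'
from h import *
C=save("wrist","w1",s=1.5); s=arm.observe(); print(s["ee_pos"],s["eef_rot"])
print(pix(C,[[533.5,285,124],[533.5,285,70]]))
E
```

```text
time_s: 0.77
ee_pos: [352.5, -281.5, 249.1]
eef_rot: [0.977, 0.215, -0.0, -0.0]
wrist_force: [1.1, -1.0, 0.3]
finger_gap: 85.4
grasp_force: 0.0
time_s: 1.43
ee_pos: [442.9, 2.5, 249.3]
eef_rot: [0.977, 0.215, -0.0, 0.0]
wrist_force: [0.5, -0.5, -0.0]
finger_gap: 85.2
grasp_force: 0.0
time_s: 2.1
ee_pos: [533.3, 286.5, 248.9]
eef_rot: [0.977, 0.215, -0.0, 0.0]
wrist_force: [1.5, -0.7, 0.3]
finger_gap: 85.4
grasp_force: 0.0
time_s: 2.27
ee_pos: [533.2, 286.3, 248.5]
eef_rot: [0.976, 0.216, -0.0, 0.0]
wrist_force: [-0.1, 0.1, -0.8]
finger_gap: 85.6
grasp_force: 0.0
[532.73744375 284.90496641 248.50957551] [ 9.76519942e-01  2.15425251e-01 -8.11975431e-04  3.22673171e-04]
[[262.81767417 190.30280689]
 [262.4860466  177.99968355]]
```

View pics/w1.png

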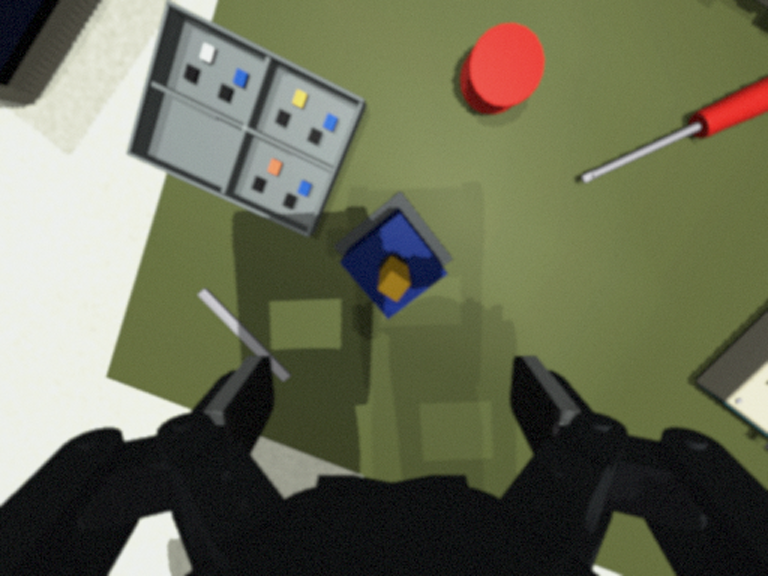

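The handle top is at about (394,288)/1.5, where I predicted it. Zooming in for its yaw.

Run:
```python
from h import *
im,C=load("w1")
cv2.imwrite('pics/w1c.png',cv2.resize(im[125:215,220:310],None,fx=6,fy=6,interpolation=cv2.INTER_CUBIC))
```

```text
(no output)
```

View pics/w1c.png

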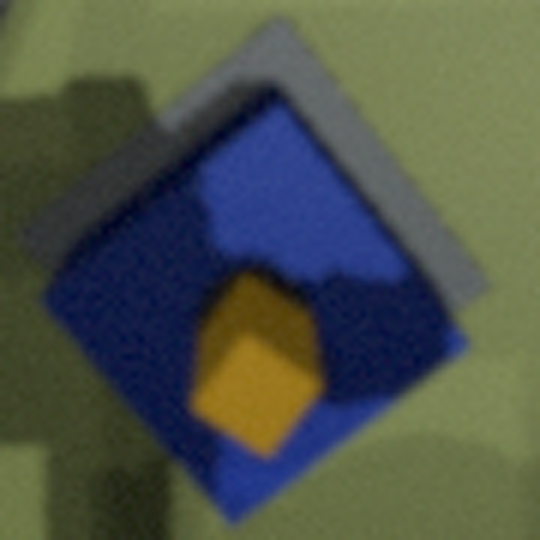

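Run:
```python
from h import *
im,C=load("w1")
f=lambda x,y:(220+x/6-.42,125+y/6-.42)
for l,z in(([(250,332),(325,385),(267,460),(190,402)],124),([(282,98),(468,345),(233,523),(45,298)],70)):
    Q=np.array([atz(C,f(*p),z) for p in l])[:,:2]; e=np.roll(Q,-1,0)-Q
    print(Q.mean(0).round(1),np.linalg.norm(e,axis=1).round(1),np.mod(np.arctan2(e[:,1],e[:,0]),np.pi/2).round(3))
s=R.from_quat(arm.observe()["eef_rot"]).as_matrix(); print(np.arctan2(s[1,0],s[0,0]))
```

```text
[533.3 285.2] [15.  15.8 15.9 15.2] [1.379 1.373 1.338 1.31 ]
[533.5 285.1] [59.9 58.9 58.8 59.5] [1.092 1.111 1.1   1.131]
0.4342544970648977
```

```bash
python3 -m jog '[[[0,0,-11],0.1145],[[0,0,-11],0.1145],[[0,0,-11],0.1145],[[0,0,-11],0.1145],[[0,0,-11],0.1145],[[0,0,-11],0.1145],[[0,0,-11],0.1145],[[0,0,-11],0.1145]]' 0.6
python3 -m jog '[[[0,0.5,0],0],[[0,0,0],0],[[0,0,0],0]]'
python3 - <<'E'
from h import *
P=[]
for i in range(1): s=arm.observe(); m=R.from_quat(s["eef_rot"]).as_matrix(); print(s["ee_pos"],np.arctan2(m[1,0],m[0,0]),s["joints"].round(3))
C=save("wrist","w2"); print(pix(C,[[533.4,285.2,124]]))
im,_=load("w2"); x,y=pix(C,[[533.4,285.2,124]])[0].astype(int); y=max(y,45); x0,y0=x-50,y-45
print(x0,y0); cv2.imwrite('pics/w2c.png',cv2.resize(im[y0:y0+90,x0:x0+100],None,fx=6,fy=6,interpolation=cv2.INTER_CUBIC))
E
```

```text
time_s: 2.98
ee_pos: [532.9, 282.9, 160.9]
eef_rot: [0.78, 0.626, -0.0, -0.0]
wrist_force: [-0.1, -0.2, -1.5]
finger_gap: 51.4
grasp_force: 0.0
time_s: 3.23
ee_pos: [533.5, 284.5, 161.9]
eef_rot: [0.782, 0.623, 0.0, 0.0]
wrist_force: [-0.7, -0.3, -0.4]
finger_gap: 51.2
grasp_force: 0.0
[533.50169257 284.49587046 161.94082166] 1.34462520094523 [ 0.47   0.501  1.734 -0.     0.905  0.696]
[[263.026745  225.3293714]]
213 180
```

View pics/w2c.png

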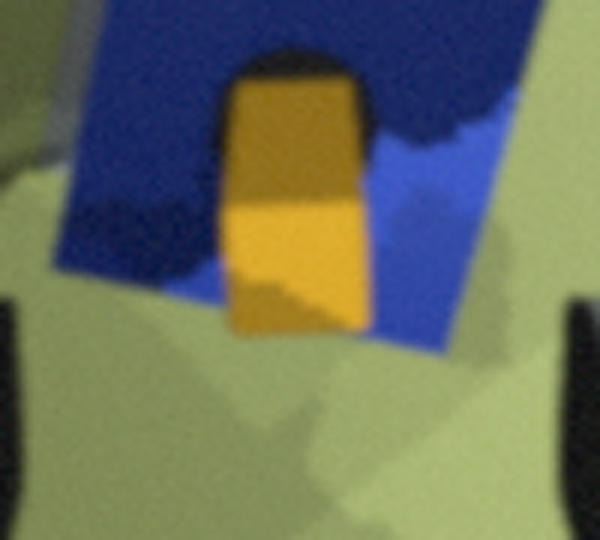

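The handle is now square in the picture, with its top face at about (297,266)/6 in the crop, centred between the fingers. Computing what offset is left.

Run:
```python
from h import *
im,C=load("w2")
f=lambda x,y:(213+x/6-.42,180+y/6-.42)
Q=np.array([atz(C,f(*p),124) for p in[(222,203),(362,200),(372,330),(233,333)]])[:,:2]; e=np.roll(Q,-1,0)-Q
print(Q.mean(0).round(1),np.linalg.norm(e,axis=1).round(1),np.mod(np.arctan2(e[:,1],e[:,0]),np.pi/2).round(3))
```

```text
[533.  286.2] [15.2 15.4 15.5 15.4] [1.367 1.429 1.367 1.412]
```

```bash
python3 -m jog '[[[0,0.5,-8],0.04],[[0,0,-8],0],[[0,0,-8],0],[[0,0,-8],0],[[0,0,-8],0],[[0,0,-8],0],[[0,0,-8],0],[[0,0,-8],0]]'
python3 -m jog '[[[0,0,0],0],[[0,0,0],0],[[0,0,0],0],[[0,0,0],0],[[0,0,0],0],[[0,0,0],0],[[0,0,0],0],[[0,0,0],0]]' 0 60
```

```text
time_s: 3.95
ee_pos: [533.3, 285.6, 96.4]
eef_rot: [0.769, 0.64, -0.0, -0.0]
wrist_force: [0.3, -0.1, -0.2]
finger_gap: 51.1
grasp_force: 0.0
time_s: 4.62
ee_pos: [533.4, 285.7, 97.5]
eef_rot: [0.768, 0.64, 0.0, 0.0]
wrist_force: [-0.1, 0.2, -0.2]
finger_gap: 15.3
grasp_force: 58.4
```

```bash
python3 -m jog '[[[0,0,5],0],[[0,0,12],0],[[0,0,12],0],[[0,0,12],0],[[0,0,12],0],[[0,0,12],0],[[0,0,12],0],[[0,0,11],0]]'
python3 -m jog '[[[2,-20,0],0],[[3.5,-35,0],0],[[3.5,-35,0],0],[[3.5,-35,0],0],[[3.5,-35,0],0],[[3.5,-35,0],0],[[3.5,-35,0],0],[[3.5,-35,0],0]]'
python3 -m jog '[[[3.5,-35,0],0],[[3.5,-35,0],0],[[3.5,-35,0],0],[[3.5,-35,0],0],[[3.5,-35,0],0],[[3,-30,0],0],[[2,-17,0],0],[[0,0,0],0]]'
python3 -m jog '[[[0,0,0],0],[[0,0,0],0]]'
python3 - <<'E'
from h import *
s=arm.observe(); print(s["ee_pos"],s["joints"].round(2))
C=save("wrist","w3"); im,_=load("w3")
p=pix(C,[[583.6,-210.9,64],[583,-211,98],[594,-99,54]]);print(p)
x,y=p[0].astype(int);x0,y0=max(x-65,0),max(min(y-45,284),0); print(x0,y0)
cv2.imwrite('pics/w3c.png',cv2.resize(im[y0:y0+100,x0:x0+130],None,fx=6,fy=6,interpolation=cv2.INTER_CUBIC))
E
```

```text
time_s: 5.28
ee_pos: [533.5, 285.7, 187.1]
eef_rot: [0.768, 0.64, 0.0, 0.0]
wrist_force: [0.8, 0.3, -1.0]
finger_gap: 15.3
grasp_force: 58.4
time_s: 5.95
ee_pos: [559.9, 19.0, 186.1]
eef_rot: [0.768, 0.64, 0.0, 0.0]
wrist_force: [0.2, 1.0, -0.9]
finger_gap: 15.0
grasp_force: 58.4
time_s: 6.62
ee_pos: [582.8, -205.0, 186.1]
eef_rot: [0.77, 0.639, 0.0, 0.001]
wrist_force: [-1.1, 0.0, -0.9]
finger_gap: 15.1
grasp_force: 58.4
time_s: 6.78
ee_pos: [582.1, -200.7, 185.5]
eef_rot: [0.768, 0.64, -0.0, -0.0]
wrist_force: [0.5, 0.4, -0.2]
finger_gap: 15.3
grasp_force: 58.4
[ 582.05815111 -200.69247023  185.49965029] [-0.35  0.48  1.7   0.    0.96 -0.17]
[[266.10836486 201.72532229]
 [266.19389685 214.20858977]
 [255.25744133  78.7395003 ]]
201 156
```

View pics/w3c.png

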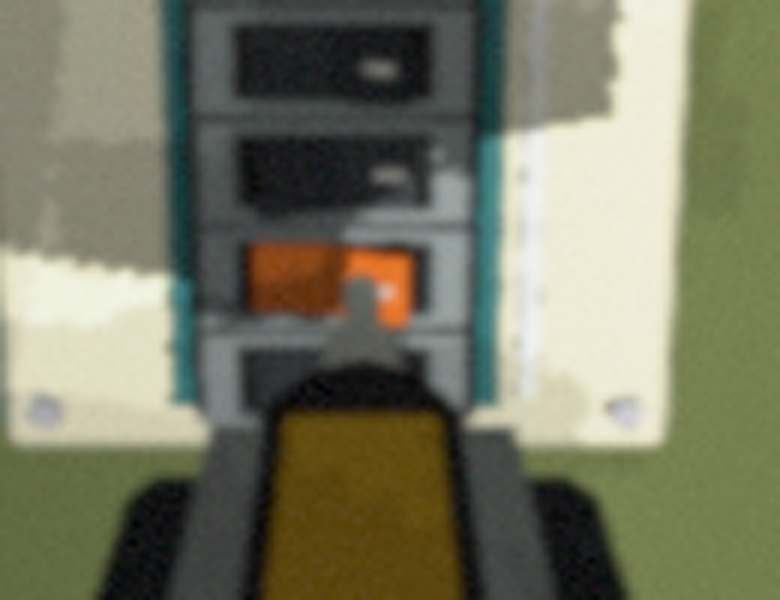

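The rocker row shows clearly. The stylus tip is at about (362,282) in the crop, the orange rocker spans x 250–415 and y 245–325, and its white dash is at (385,293). The grey rockers are alongside.

Run:
```python
from h import *
im,C=load("w3")
f=lambda x,y:(201+x/6-.42,156+y/6-.42)
print("tip pred crop",(pix(C,[582.2,-201,98.5])-[201,156]+.42)*6)
print("tip meas",atz(C,f(362,285),98.5))
for z in(61,64): print(z,atz(C,f(394,286),z), "centre",atz(C,f(333,285),61))
print("corners of box",[atz(C,f(*p),45).round(1).tolist() for p in((10,447),(665,442))])
```

```text
tip pred crop [[375.50213644 287.86888374]]
tip meas [ 580.42167476 -200.24293439   98.5       ]
61 [ 583.34246725 -213.43439481   61.        ] centre [ 573.52093727 -211.44428103   61.        ]
64 [ 583.45823019 -212.45557713   64.        ] centre [ 573.52093727 -211.44428103   61.        ]
corners of box [[509.4, -236.1, 45.0], [625.5, -256.6, 45.0]]
```

```bash
python3 -m jog '[[[1.5,-6,-5],0],[[1,-5.5,-7],0],[[0,0,-7],0],[[0,0,-5],0],[[0,0,0],0],[[0,0,0],0],[[0,0,0],0]]'
python3 - <<'E'
from h import *
s=arm.observe(); print(s["ee_pos"],s["wrist_force"])
C=save("wrist","w4"); im,_=load("w4")
p=pix(C,[[583.5,-212,64]]);print(p)
x,y=p[0].astype(int);x0,y0=max(x-50,0),max(min(y-45,300),0); print(x0,y0)
cv2.imwrite('pics/w4c.png',cv2.resize(im[y0:y0+75,x0:x0+100],None,fx=8,fy=8,interpolation=cv2.INTER_CUBIC))
E
```

```text
time_s: 7.42
ee_pos: [584.9, -212.7, 161.2]
eef_rot: [0.768, 0.64, -0.0, -0.0]
wrist_force: [0.1, 0.9, -0.7]
finger_gap: 15.3
grasp_force: 58.4
[ 584.87038468 -212.72363165  161.21193616] [ 0.14801324  0.85147662 -0.68809393]
[[261.12227465 199.06388303]]
211 154
```

View pics/w4c.png

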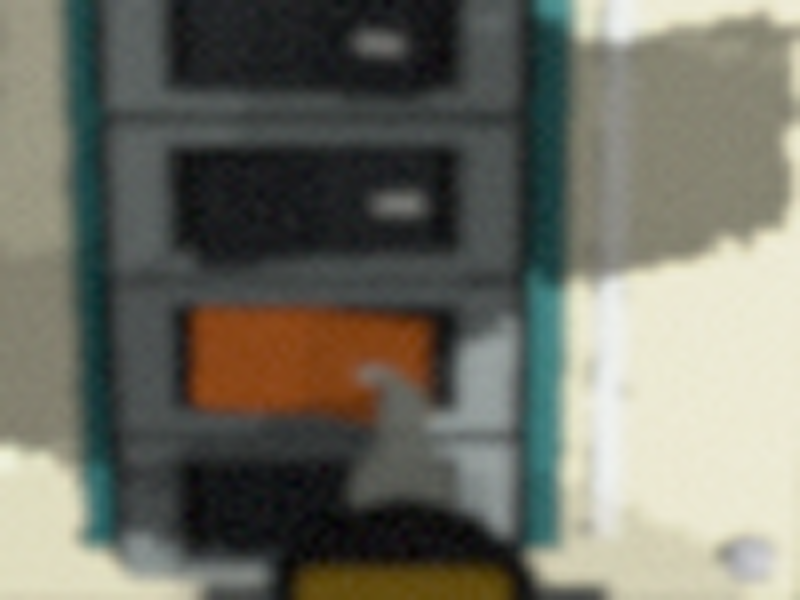

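The tip at about (395,374) is over the orange ON half, next to the dash. The orange rocker spans x 188–438 and y 305–415.

Run:
```python
from h import *
im,C=load("w4")
f=lambda x,y:(211+x/8-.44,154+y/8-.44)
print("tip",atz(C,f(395,374),73.5)); print("target",atz(C,f(409,361),64))
```

```text
tip [ 582.84637277 -209.98705412   73.5       ]
target [ 584.04632581 -211.74836491   64.        ]
```

```bash
python3 -m jog '[[[1.2,-1.5,0],0],[[0,0,-2],0],[[0,0,-2],0],[[0,0,-2],0],[[0,0,0],0]]'
python3 -m jog '[[[0,0,-1],0],[[0,0,-1],0],[[0,0,-1],0],[[0,0,0],0]]'
python3 -m jog '[[[0,0,-1],0],[[0,0,-1],0],[[0,0,0],0]]'
python3 -m jog '[[[0,0,-1],0],[[0,0,-1],0],[[0,0,0],0]]'
```

```text
time_s: 7.88
ee_pos: [586.1, -214.4, 155.1]
eef_rot: [0.768, 0.64, 0.0, 0.0]
wrist_force: [0.0, -0.2, -0.4]
finger_gap: 15.6
grasp_force: 58.5
time_s: 8.22
ee_pos: [586.3, -214.4, 152.4]
eef_rot: [0.768, 0.64, 0.0, 0.0]
wrist_force: [-0.1, 0.2, 0.6]
finger_gap: 15.3
grasp_force: 58.6
time_s: 8.47
ee_pos: [585.9, -214.3, 150.1]
eef_rot: [0.768, 0.64, -0.0, -0.0]
wrist_force: [0.0, -0.7, 0.9]
finger_gap: 15.1
grasp_force: 58.6
time_s: 8.72
ee_pos: [586.1, -214.4, 148.5]
eef_rot: [0.768, 0.64, 0.0, 0.0]
wrist_force: [-0.4, 0.4, 4.8]
finger_gap: 14.8
grasp_force: 59.2
```

```bash
python3 -m jog '[[[0,0,-1],0],[[0,0,0],0],[[0,0,0],0]]'
python3 -m jog '[[[0,0,-1],0],[[0,0,0],0],[[0,0,0],0]]'
python3 -c "
from h import *
C=save('wrist','w5'); im,_=load('w5'); cv2.imwrite('pics/w5c.png',cv2.resize(im[154:229,211:311],None,fx=7,fy=7,interpolation=cv2.INTER_CUBIC))"
```

```text
time_s: 8.97
ee_pos: [586.3, -214.5, 148.2]
eef_rot: [0.768, 0.64, 0.0, 0.0]
wrist_force: [-1.2, 0.2, 9.7]
finger_gap: 15.4
grasp_force: 59.7
time_s: 9.22
ee_pos: [586.4, -214.5, 148.0]
eef_rot: [0.768, 0.64, 0.0, 0.0]
wrist_force: [-3.1, 0.9, 14.8]
finger_gap: 15.3
grasp_force: 60.4
```

View pics/w5c.png

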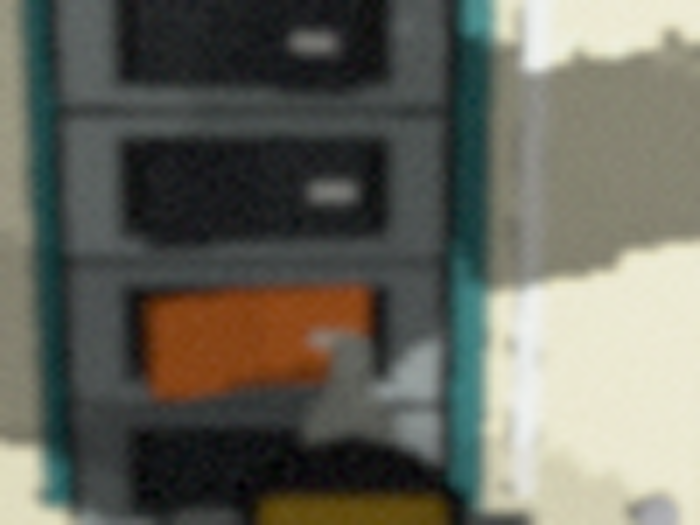

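The orange rocker has flipped: its OFF end is now raised, and the force rose to 15 N at the stop. The grey ones look unchanged. Next I'll lift and go to the button.

```bash
python3 -m jog '[[[0,0,4],0],[[0,0,8],0],[[0,0,9],0],[[1.5,15,0],0],[[1.5,20,0],0],[[2,25,0],0],[[2,25,0],0],[[1.5,18,0],0]]'
python3 -m jog '[[[1,10,0],0],[[0,0,0],0],[[0,0,0],0],[[0,0,0],0]]'
python3 - <<'E'
from h import *
s=arm.observe(); print(s["ee_pos"],s["wrist_force"])
C=save("wrist","w6"); im,_=load("w6")
p=pix(C,[[593.6,-98.6,54]]);print(p)
x,y=p[0].astype(int);x0,y0=max(x-50,0),max(min(y-45,300),0); print(x0,y0)
cv2.imwrite('pics/w6c.png',cv2.resize(im[y0:y0+75,x0:x0+100],None,fx=8,fy=8,interpolation=cv2.INTER_CUBIC))
E
```

```text
time_s: 9.93
ee_pos: [594.2, -108.8, 167.3]
eef_rot: [0.768, 0.64, -0.0, -0.0]
wrist_force: [-0.5, 0.4, -1.3]
finger_gap: 15.1
grasp_force: 58.4
time_s: 10.27
ee_pos: [595.6, -101.9, 167.4]
eef_rot: [0.768, 0.64, -0.0, 0.0]
wrist_force: [-0.7, -0.4, -0.8]
finger_gap: 15.0
grasp_force: 58.4
[ 595.55514055 -101.90937449  167.35386679] [-0.73286356 -0.4285819  -0.83604919]
[[259.93515847 191.36670408]]
209 146
```

View pics/w6c.png

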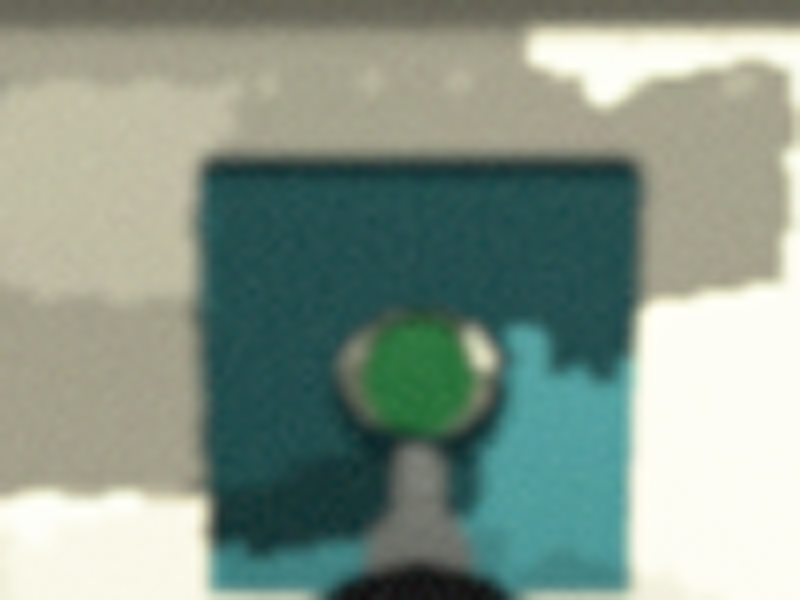

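The button is at (418,375) in the crop. The tip is at about (418,456), so a shift towards −y is needed.

Run:
```python
from h import *
im,C=load("w6")
f=lambda x,y:(209+x/8-.44,146+y/8-.44)
print("tip",atz(C,f(418,456),80)); print("target",atz(C,f(418,375),54), "hole",atz(C,f(418,376),59))
```

```text
tip [ 593.93763007 -101.17317279   80.        ]
target [594.21207768 -99.76328238  54.        ] hole [594.44635432 -98.48147525  59.        ]
```

```bash
python3 -m jog '[[[0.4,1.5,-3],0],[[0,0,-4],0],[[0,0,-4],0],[[0,0,-4],0],[[0,0,-4],0],[[0,0,-3],0],[[0,0,0],0]]'
python3 -m jog '[[[0,0,-2],0],[[0,0,-1],0],[[0,0,-1],0],[[0,0,0],0]]'
python3 -m jog '[[[0,0,-1],0],[[0,0,-1],0],[[0,0,0],0]]'
python3 -m jog '[[[0,0,-1],0],[[0,0,-1],0],[[0,0,0],0]]'
```

```text
time_s: 10.9
ee_pos: [595.4, -99.8, 144.4]
eef_rot: [0.768, 0.64, -0.0, -0.001]
wrist_force: [0.0, 0.2, -1.1]
finger_gap: 15.6
grasp_force: 58.4
time_s: 11.23
ee_pos: [596.0, -99.8, 141.3]
eef_rot: [0.768, 0.64, 0.0, 0.0]
wrist_force: [0.2, -0.1, 1.1]
finger_gap: 15.2
grasp_force: 58.5
time_s: 11.48
ee_pos: [596.1, -99.9, 139.4]
eef_rot: [0.768, 0.64, 0.0, 0.0]
wrist_force: [0.1, 0.2, 2.7]
finger_gap: 15.3
grasp_force: 58.7
time_s: 11.73
ee_pos: [596.0, -99.9, 137.3]
eef_rot: [0.768, 0.64, 0.0, 0.0]
wrist_force: [-0.3, 0.8, 2.7]
finger_gap: 15.0
grasp_force: 58.8
```

Contact force is building as the spring predicts. I'll press on to the stop.

```bash
python3 -m jog '[[[0,0,-1],0],[[0,0,0],0],[[0,0,0],0]]'
python3 -m jog '[[[0,0,-1],0],[[0,0,0],0],[[0,0,0],0]]'
```

```text
time_s: 11.98
ee_pos: [596.1, -99.9, 136.4]
eef_rot: [0.768, 0.64, 0.0, 0.0]
wrist_force: [-0.2, 0.6, 3.9]
finger_gap: 15.4
grasp_force: 59.1
time_s: 12.23
ee_pos: [596.2, -99.9, 136.0]
eef_rot: [0.768, 0.64, 0.0, 0.0]
wrist_force: [-1.3, 0.6, 8.3]
finger_gap: 15.5
grasp_force: 59.8
```

```bash
python3 -m jog '[[[0,0,3],0],[[0,0,8],0],[[0,0,10],0],[[0,0,12],0],[[0,0,12],0],[[0,0,10],0]]'
python3 -m jog '[[[-2.5,14,0],0],[[-4.5,28,0],0],[[-5,32,0],0],[[-5,32,0],0],[[-5,32,0],0],[[-5,32,0],0],[[-5,32,0],0],[[-5,32,0],0]]'
python3 -m jog '[[[-5,32,0],0],[[-5,32,0],0],[[-5,32,0],0],[[-5,30,0],0],[[-3,15,0],0],[[-2.6,10.5,0],0],[[0,0,0],0],[[0,0,0],0]]'
python3 - <<'E'
from h import *
s=arm.observe(); m=R.from_quat(s["eef_rot"]).as_matrix(); print(s["ee_pos"],np.arctan2(m[1,0],m[0,0]),s["wrist_force"])
C=save("wrist","w7"); im,_=load("w7"); save("scene","s7")
print("hole px",pix(C,[[533.4,285.3,70]]),"tip px",pix(C,[[533.4,285.6,103]]))
a=load("scene0")[0].astype(float);b=load("s7")[0].astype(float)
for n,i in(("before",a),("after",b)):
    q=i[182:205,192:232]; w=np.clip(q[...,2]-1.5*q[...,0]-40,0,None)*(q[...,2]>1.25*q[...,1]); ys,xs=np.mgrid[182:205,192:232]
    print(n,w.sum(),(w*xs).sum()/w.sum(),(w*ys).sum()/w.sum())
# tip outline: grey low-saturation pixels in consecutive views, rows 190..235 near col 260
for n in("w4","w6","w7"):
    i=load(n)[0].astype(int); print(n,[i[r,255:267].max(1).tolist() and i[r,261].tolist() for r in range(194,218,3)])
E
```

```text
time_s: 12.73
ee_pos: [596.3, -99.9, 192.1]
eef_rot: [0.768, 0.64, 0.0, 0.0]
wrist_force: [-0.2, -0.5, -0.4]
finger_gap: 15.3
grasp_force: 58.5
time_s: 13.4
ee_pos: [557.9, 136.3, 190.6]
eef_rot: [0.768, 0.64, 0.0, -0.0]
wrist_force: [-0.2, 0.3, -0.8]
finger_gap: 15.0
grasp_force: 58.5
time_s: 14.07
ee_pos: [533.0, 285.3, 190.2]
eef_rot: [0.768, 0.64, -0.0, 0.0]
wrist_force: [-0.2, 0.3, 0.3]
finger_gap: 15.5
grasp_force: 58.5
[533.02974879 285.3074715  190.22744804] 1.3895796083962193 [-0.20631063  0.34675649  0.34569781]
hole px [[263.01964852 192.24180435]] tip px [[263.27557897 202.65574324]]
before 822.0 205.07846715328466 190.63625304136252
after 1244.5 204.96906388107675 190.74849337083165
w4 [[10, 48, 102], [20, 66, 131], [52, 80, 129], [92, 100, 98], [93, 100, 98], [89, 94, 94], [84, 93, 90], [71, 78, 77]]
w6 [[60, 112, 37], [56, 112, 36], [59, 83, 44], [120, 128, 124], [119, 126, 124], [111, 120, 118], [106, 113, 110], [94, 99, 97]]
w7 [[42, 13, 5], [50, 20, 17], [91, 41, 31], [104, 109, 107], [96, 103, 102], [94, 100, 99], [99, 105, 101], [75, 81, 81]]
```

The tip sits at the same pixel row as before, so the stylus hasn't slipped. Descending into the holder.

```bash
python3 -m jog '[[[0,0,-6],0],[[0,0,-10],0],[[0,0,-10],0],[[0,0,-6],0],[[0,0,-4],0],[[0,0,-4],0],[[0,0,0],0]]'
python3 -m jog '[[[0,0,-6],0],[[0,0,-6],0],[[0,0,-6],0],[[0,0,-6],0],[[0,0,-6],0],[[0,0,-5],0],[[0,0,-5],0],[[0,0,-4],0]]'
python3 -m jog '[[[0,0,-4],0],[[0,0,-3],0],[[0,0,-1],0],[[0,0,0],0],[[0,0,0],0]]'
```

```text
time_s: 14.75
ee_pos: [532.9, 285.4, 149.2]
eef_rot: [0.768, 0.64, -0.001, -0.0]
wrist_force: [-0.3, -0.3, -0.3]
finger_gap: 14.8
grasp_force: 58.5
time_s: 15.42
ee_pos: [533.2, 285.6, 105.6]
eef_rot: [0.768, 0.64, -0.0, -0.0]
wrist_force: [0.9, 0.5, -1.0]
finger_gap: 15.0
grasp_force: 58.5
time_s: 15.83
ee_pos: [533.4, 285.7, 98.4]
eef_rot: [0.768, 0.64, 0.0, 0.0]
wrist_force: [-0.4, -0.7, 0.3]
finger_gap: 15.1
grasp_force: 58.5
```

```bash
python3 -m jog '[[[0,0,-0.8],0],[[0,0,0],0],[[0,0,0],0]]'
python3 -m jog '[[[0,0,0],0],[[0,0,0],0],[[0,0,0],0],[[0,0,0],0],[[0,0,0],0],[[0,0,0],0]]' 0.6
python3 -m jog '[[[0,0,4],0],[[0,0,8],0],[[0,0,10],0],[[0,0,12],0],[[0,0,12],0],[[0,0,12],0],[[0,0,6],0],[[0,0,0],0]]'
python3 -m jog '[[[0,0,0],0],[[0,0,0],0],[[0,0,0],0]]'
python3 - <<'E'
from h import *
C=save("wrist","w8"); im,_=load("w8"); h=cv2.cvtColor(im,cv2.COLOR_BGR2HSV)
m=cv2.inRange(h,(12,150,60),(32,255,255)); m[:150]=0; m[300:]=0; m[:,:200]=0; m[:,330:]=0
ys,xs=np.nonzero(m); print(len(xs),xs.min(),xs.max(),ys.min(),ys.max())
print("pred top corners",pix(C,[[533.4+dx,285.4+dy,124] for dx,dy in((-9.4,-6.4),(6.4,-9.4),(9.4,6.4),(-6.4,9.4))]).round(1).tolist())
print("pred base",pix(C,[[533.4+dx,285.4+dy,74] for dx,dy in((-9.4,-6.4),(6.4,-9.4))]).round(1).tolist())
r=[int(y) for y in np.unique(ys)][::6]; print([(y,int(xs[ys==y].min()),int(xs[ys==y].max())) for y in r])
E
```

```text
time_s: 16.08
ee_pos: [533.4, 285.7, 97.7]
eef_rot: [0.768, 0.64, 0.0, 0.0]
wrist_force: [-0.0, -0.1, -0.3]
finger_gap: 15.6
grasp_force: 58.5
time_s: 16.58
ee_pos: [533.3, 285.7, 97.5]
eef_rot: [0.768, 0.64, -0.0, -0.0]
wrist_force: [0.2, -0.5, -0.4]
finger_gap: 51.0
grasp_force: 0.0
time_s: 17.25
ee_pos: [534.4, 286.2, 164.0]
eef_rot: [0.768, 0.64, 0.002, 0.0]
wrist_force: [-0.1, 0.1, 0.1]
finger_gap: 51.4
grasp_force: 0.0
time_s: 17.5
ee_pos: [532.9, 285.4, 160.8]
eef_rot: [0.768, 0.64, -0.001, -0.0]
wrist_force: [-0.1, -1.2, 0.1]
finger_gap: 51.5
grasp_force: 0.0
941 250 273 194 236
pred top corners [[252.1, 238.0], [276.3, 238.1], [276.8, 215.5], [252.0, 215.4]]
pred base [[254.0, 212.1], [273.1, 212.2]]
[(194, 254, 270), (200, 251, 272), (206, 250, 272), (212, 251, 271), (218, 250, 272), (224, 251, 272), (230, 251, 272), (236, 252, 271)]
```

The stylus is home: its outline matches the first view. Before handing in I'll check the orange rocker's tilt numerically with the wrist camera, now that the stylus no longer hides it.

```bash
python3 -m jog '[[[0,0,12],0],[[0,0,12],0],[[2,-20,0],0],[[3.5,-35,0],0],[[3.5,-35,0],0],[[3.5,-35,0],0],[[3.5,-35,0],0],[[3.5,-35,0],0]]'
python3 -m jog '[[[3.5,-35,0],0],[[3.5,-35,0],0],[[3.5,-35,0],0],[[3.5,-35,0],0],[[3.5,-35,0],0],[[3.5,-35,0],0],[[3.5,-35,0],0],[[5,-47,0],0]]' || python3 -m jog '[[[3.5,-35,0],0],[[3.5,-35,0],0],[[3.5,-35,0],0],[[3.5,-35,0],0],[[3.5,-35,0],0],[[3.5,-35,0],0],[[3.5,-35,0],0],[[3,-30,0],0]]'
python3 -m jog '[[[2,-17,0],0],[[0,0,0],0],[[0,0,0],0],[[0,0,0],0]]'
python3 - <<'E'
from h import *
C9=save("wrist","w9"); print(arm.observe()["ee_pos"])
for n in("w3","w5","w9"):
    im,C=load(n); h=cv2.cvtColor(im,cv2.COLOR_BGR2HSV); m=cv2.inRange(h,(4,170,70),(18,255,255)); 
    nl,l,st,_=cv2.connectedComponentsWithStats(m); k=1+st[1:,4].argmax(); ys,xs=np.nonzero(l==k)
    print(n,st[k].tolist(),[(int(x),int((xs==x).sum()),int(ys[xs==x].min()),int(ys[xs==x].max())) for x in range(xs.min(),xs.max()+1,3)])
    c=np.array([584,-152.8]); ex=np.array([.985,-.174]); ey=np.array([.174,.985])
    for t in(-.28,0.,.28):
        P=[[*(c+ex*(s*13)+ey*(-57+d)),61+3-np.sin(t)*s*13] for s,d in((-1,6),(-1,-6),(1,6),(1,-6))]
        print("  pred",t,pix(C,P).round(1).tolist())
E
```

```text
time_s: 18.22
ee_pos: [553.3, 89.2, 187.0]
eef_rot: [0.768, 0.64, 0.001, 0.0]
wrist_force: [0.3, -0.8, -0.2]
finger_gap: 51.2
grasp_force: 0.0
time_s: 18.88
ee_pos: [580.9, -186.9, 187.1]
eef_rot: [0.769, 0.64, 0.0, 0.001]
wrist_force: [0.4, 0.5, 0.4]
finger_gap: 51.6
grasp_force: 0.0
time_s: 19.22
ee_pos: [582.3, -200.8, 186.1]
eef_rot: [0.768, 0.64, 0.0, 0.0]
wrist_force: [-0.1, 0.7, -1.2]
finger_gap: 51.2
grasp_force: 0.0
[ 582.29226153 -200.36731595  185.99870759]
w3 [243, 197, 27, 13, 230] [(243, 10, 197, 206), (246, 10, 197, 206), (249, 10, 197, 206), (252, 11, 197, 207), (255, 10, 197, 206), (258, 4, 198, 201), (261, 4, 198, 201), (264, 5, 198, 202), (267, 12, 198, 209)]
  pred -0.28 [[242.8, 194.7], [243.1, 206.3], [269.6, 196.6], [269.6, 208.5]]
  pred 0.0 [[242.6, 195.7], [242.9, 207.5], [269.5, 195.5], [269.5, 207.3]]
  pred 0.28 [[242.3, 196.8], [242.7, 208.7], [269.4, 194.5], [269.4, 206.1]]
w5 [232, 195, 32, 16, 366] [(232, 12, 197, 208), (235, 15, 196, 210), (238, 14, 196, 209), (241, 14, 196, 209), (244, 14, 195, 208), (247, 13, 196, 208), (250, 13, 195, 207), (253, 13, 195, 207), (256, 8, 195, 207), (259, 4, 196, 199), (262, 6, 195, 200)]
  pred -0.28 [[231.3, 192.5], [231.8, 206.2], [262.7, 194.7], [262.8, 208.8]]
  pred 0.0 [[230.8, 193.7], [231.4, 207.6], [262.6, 193.5], [262.7, 207.4]]
  pred 0.28 [[230.4, 195.0], [230.9, 209.1], [262.6, 192.3], [262.7, 206.0]]
w9 [243, 197, 27, 12, 261] [(243, 10, 198, 207), (246, 12, 197, 208), (249, 12, 197, 208), (252, 11, 197, 207), (255, 11, 197, 207), (258, 11, 197, 207), (261, 10, 197, 206), (264, 6, 197, 206), (267, 6, 197, 206)]
  pred -0.28 [[242.5, 194.4], [242.8, 206.0], [269.2, 196.3], [269.2, 208.2]]
  pred 0.0 [[242.2, 195.5], [242.6, 207.2], [269.1, 195.3], [269.1, 207.0]]
  pred 0.28 [[242.0, 196.5], [242.3, 208.4], [269.0, 194.2], [269.0, 205.8]]refused, shift out of range in row 8
```

Run:
```python
from h import *
for n,c0 in(("w3",(244,269)),("w9",(244,269)),("w5",(233,263))):
    im=load(n)[0].astype(float); T=[];B=[];X=[]
    for x in range(*c0):
        o=np.clip((im[188:216,x,2]-im[188:216,x,0])/(im[188:216,x].sum(1)+1),0,None); h=.5*np.percentile(o,90)
        i=np.nonzero(o>h)[0]; a,b=i[0],i[-1]
        T.append(188+a-(o[a]-h)/(o[a]-o[a-1]));B.append(188+b+(o[b]-h)/(o[b]-o[min(b+1,27)]));X.append(x)
    X=np.array(X);T=np.array(T);B=np.array(B)
    print(n,"top slope*26",26*np.polyfit(X,T,1)[0],"bot slope*26",26*np.polyfit(X,B,1)[0]); print(T.round(1).tolist());print(B.round(1).tolist())
```

```text
w3 top slope*26 1.148498510828125 bot slope*26 -0.3274367244587853
[196.2, 196.2, 196.3, 196.1, 196.1, 196.2, 196.2, 196.2, 196.3, 196.3, 196.2, 196.4, 196.5, 196.5, 196.6, 196.5, 196.6, 196.7, 196.7, 196.8, 197.0, 197.1, 197.0, 197.0, 197.3]
[207.4, 207.4, 207.2, 207.2, 207.3, 207.4, 207.5, 207.6, 207.7, 207.8, 207.8, 207.4, 207.6, 207.6, 203.0, 202.3, 201.9, 201.9, 202.2, 202.7, 209.2, 210.0, 210.2, 210.2, 209.5]
w9 top slope*26 -0.7851366859566217 bot slope*26 -1.7673852264606595
[196.8, 196.7, 196.6, 196.5, 196.5, 196.5, 196.4, 196.5, 196.3, 196.2, 196.1, 196.1, 196.2, 196.1, 196.1, 196.1, 196.1, 196.1, 196.0, 196.0, 196.0, 196.0, 196.0, 196.0, 196.1]
[208.9, 209.3, 209.3, 209.1, 208.9, 208.7, 208.5, 208.4, 208.3, 208.0, 207.7, 207.5, 207.5, 207.7, 207.7, 207.8, 207.8, 207.8, 207.7, 207.8, 207.8, 207.7, 207.7, 207.6, 207.6]
w5 top slope*26 -1.033846552682068 bot slope*26 -8.038310958105086
[195.5, 195.4, 195.3, 195.2, 195.3, 195.2, 195.2, 195.1, 194.9, 194.8, 194.8, 194.6, 194.8, 194.8, 194.7, 194.6, 194.7, 194.5, 194.5, 194.5, 194.4, 194.5, 194.5, 194.4, 194.4, 194.3, 194.5, 194.3, 194.3, 194.4]
[210.2, 210.6, 210.8, 210.5, 210.6, 210.3, 210.2, 210.1, 209.8, 209.8, 209.5, 209.3, 208.8, 208.7, 208.6, 208.6, 208.5, 208.4, 208.4, 208.4, 208.3, 208.3, 208.2, 208.2, 207.4, 200.6, 200.5, 200.7, 200.9, 201.1]
```

The view mirrors the OFF picture: the ON half is now flat and the OFF half raised, so the rocker is fully ON. Handing in.

```bash
python3 -c "
from station import arm; print(arm.finish_job())"
```

```text
the job is handed in; nothing more can be done
None
```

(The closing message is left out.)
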